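Stock the double-lidded tin and lift off its outer cover

ROBOT

A 7-joint arm with a two-finger parallel gripper is mounted at the origin on a cart in front of the work surface, level with it; the furniture and walls round the work are solid. World frame = base frame: x ahead of the robot, y to its left, z up, the work surface at z = 0. Lengths are in m, angles in rad, forces in N, time in s.
With the tool pointing down it reaches from about 0.4 to 0.85 m from the base axis. Payload 4.4 kg.
Tool frame: the origin (TCP) lies on the centre line of the jaws, within the pads' length; the fingertips stand r.tip_reach ahead of it and the grasp point (between the pads) lies 2 mm behind it (r.tip_reach is the distance from the TCP to the fingertips, in m); z points along the fingers, y is the line along which they close (so a half turn about z gives the same grasp; the last joint's range is limited). The gripper opens to 94 mm and grips with 3 to 60 N. Pads are 16 mm wide; open, the fingers measure 119 mm over their backs; the gripper's body (75 mm by 177 mm) begins 78 mm behind the grasp point.
Start: joints at [-1.259, 0.628, 0.038, 1.517, -0.027, 0.996, -0.02], TCP at [0.24, 0.604, 0.222] pointing down, gripper open.
Joint ranges: [-3.06, 3.06], [-0.37, 2.12], [-1.25, 1.32], [0.18, 2.47], [-1.1, 4.24], [0.23, 1.98], [-2.94, 2.94]. Speed limits (rad/s): [2.57, 2.57, 3.14, 3.14, 3.14, 3.14, 3.14].

INTERFACE

Orientations are given as [roll, pitch, yaw] about the fixed x, y, z axes, in that order (R = Rz(yaw) Ry(pitch) Rx(roll)).
In Python, from bench import sensors, cams, ticket, r gives the robot as it stands. The module is installed in compiled form; this text tells all that it offers.
- The arm moves only by the tool servo_tool, never from a script. Its argument "targets" is a list of rows, each an object with "travel": the shift along the world's x, y, z in m, a list of three; "twist": the turn about the world's z in degrees. A call has 1 to 10 rows; each row shifts and turns the commanded pose from where the row before left it; what a row does not reach is not made up. A row lasts 1/12 s, in which the tool goes at most 41.7 mm and 7.16 degrees, less where a joint would pass 70% of its speed; a pose out of reach is approached as far as the arm can. A call is refused whole if a number of a shift passes 0.0417 or a number of a turn 7.16, either way. A call with a gripper value outside its range is refused whole. "grip" is the opening, from 0 (shut) to 1 (fully open), set as the call begins (left out, the last holds). The fingers move at their own pace and stop on an object; the grip force is fixed at half the most. Time passes only in rows, so rows that do not move let the fingers close. It gives the time, the measured TCP pose, the force, the opening and the grip force at its end, in the units of the state.
- sensors.read_state(): the state, without advancing time (a new reading comes with each control period).
- cams.capture(name): name is "scene" or "top" or "wrist"; returns the picture (384x512x3 uint8, blue, green, red); there is no depth.
- cams.calibration(name): a dict with "mtx" (3x3 intrinsics, pixels), "T" (4x4, takes a point from camera to world coordinates); the wrist camera has in their place "mount" (4x4, takes a point from camera to tool coordinates, whose origin is the TCP and whose axes are the flange's). Camera axes: x right, y down, z forward; pixel columns grow to the right and rows downward; lengths in m; the calibration is good to about 2 mm. A picture is of the moment at which its call begins: read the wrist's pose just before it. calibration takes no time and is no camera call.
- ticket.job_done(): hands the job in; it is judged then, once.
The state is a dict: "time": time; "joint_positions": joint angles; "joint_velocities": joint speeds; "tau": joint torques, N m; "tool_pos": TCP position; "tool_rot": TCP orientation; "wrist_force": force on the tool from outside, world axes, zero at the start; "ft_torque": the same for the moment, N m; "width": finger opening in m; "gripper_force": force on a finger pad.
Only numpy, scipy, OpenCV 4.12 (cv2) and the standard library are available. Lean on these libraries where they do the work, as an engineer would, in place of code of your own. Each camera call takes 0.05 s, during which the arm holds its last target. There are 200 camera calls.

TASK

Put exactly two of the three loose blue-and-white erasers into the open green tin and leave the third where it lies. Then pick up the nested lid pair by the inner lid's black knob, so that both lids come together, set it gently and fully home on the tin and let go. Finally take the green outer lid alone by its metal collar, lift it off without unseating the white inner lid, and finish while holding it level about 10 cm above where it sat, disturbing neither the phone nor the mouse.

Things in the scene. Friction and masses are not known exactly. Their poses are not given: they have to be found in the camera images.
- tin_mouth (a point): Open round green tin, fixed to the desk: 100 mm outside, 94 mm bore, 3 mm wall, 66 mm high, inner floor 4 mm above the desk. The point is the centre of its mouth at rim height; z up. The tin and the lid pair may stand on either side of the erasers.
- inner_knob (a point): Middle of the inner lid's black knob: an upright cylinder 18 mm in diameter and 24 mm tall (12 mm each way from this point), on a 12 mm stem that comes up through the hole of the outer lid. z up along the knob. Lifting by it carries the outer lid too, which rests on the inner lid's flange. When the inner lid sits on the tin, this point is 52 mm above the rim.
- outer_collar (a point): Middle of the outer lid's metal collar, on its axis; z up. Collar: upright tube, 44 mm outside, 34 mm hole, 21 mm tall; its top is 10.5 mm above this point, the plate's top 10.5 mm below. Nested, the point is 34.5 mm below the knob's middle and the knob's top 36 mm above the collar's top. Grip it from above across 44 mm, with the knob between the fingers.
- eraser_a_mid (a point): One of three alike loose erasers, white in a blue sleeve, 46 x 21 x 12 mm, 20 g, lying flat on the desk; the point is its centre, x runs along its length, y across its 21 mm width.
- eraser_b_mid (a point): One of three alike loose erasers, white in a blue sleeve, 46 x 21 x 12 mm, 20 g, lying flat on the desk; the point is its centre, x runs along its length, y across its 21 mm width.
- eraser_c_mid (a point): One of three alike loose erasers, white in a blue sleeve, 46 x 21 x 12 mm, 20 g, lying flat on the desk; the point is its centre, x runs along its length, y across its 21 mm width.
- phone: Black phone, 149 x 73 x 8 mm, lying loose on the right of the work, a bystander; origin at the centre of its underside, x along its length.
- mouse: Black and blue computer mouse, 104 x 53 x 38 mm, loose on the left of the work, a bystander; origin at the centre of its underside, x along its length.
- tin: The green tin as a whole; origin at the centre of its underside.
- inner_lid: White round inner lid, loose, about 0.2 kg, at first standing on the desk inside the outer lid. Origin at the centre of its underside, 62 mm below the knob's middle. A plug 90 mm across and 10 mm deep (chamfered to 82 mm at its foot) under a flange 104 mm across and 4 mm thick, which comes to rest on the tin's rim.
- outer_lid: Green round outer lid, loose, about 0.15 kg, lying on the inner lid's flange: a 3 mm plate 114 mm across, a skirt hanging 9 mm below it round the flange with 2 mm play, and the collar on top. Origin on its axis at the plate's underside, 13.5 mm below the collar's middle.
- eraser_a: The eraser as a whole; origin at the centre of its underside.
- eraser_b: The eraser as a whole; origin at the centre of its underside.
- eraser_c: The eraser as a whole; origin at the centre of its underside.
Mind the look-alikes: they are no part of the job. What is shaped like the outer_lid but purple is not meant.

How it is judged:
On the way, in this order (a step that is already met when the one before it is completed fails the run):
1. exactly two erasers lie in the tin, let go, the third where it was ((((distance of eraser_a_mid from where it was at the start of the episode below 0.03 m and height (world z) of eraser_a_mid below 0.03 m) and (horizontal distance between eraser_b_mid and tin_mouth below 0.047 m and height (world z) of eraser_b_mid below 0.062 m) and (horizontal distance between eraser_c_mid and tin_mouth below 0.047 m and height (world z) of eraser_c_mid below 0.062 m)) or ((horizontal distance between eraser_a_mid and tin_mouth below 0.047 m and height (world z) of eraser_a_mid below 0.062 m) and (distance of eraser_b_mid from where it was at the start of the episode below 0.03 m and height (world z) of eraser_b_mid below 0.03 m) and (horizontal distance between eraser_c_mid and tin_mouth below 0.047 m and height (world z) of eraser_c_mid below 0.062 m)) or ((horizontal distance between eraser_a_mid and tin_mouth below 0.047 m and height (world z) of eraser_a_mid below 0.062 m) and (horizontal distance between eraser_b_mid and tin_mouth below 0.047 m and height (world z) of eraser_b_mid below 0.062 m) and (distance of eraser_c_mid from where it was at the start of the episode below 0.03 m and height (world z) of eraser_c_mid below 0.03 m))) and contact force between the fingers and eraser_a below 0.1 N and contact force between the fingers and eraser_b below 0.1 N and contact force between the fingers and eraser_c below 0.1 N), for 0.2 s.
2. the nested lid pair sits fully home on the tin and is let go (horizontal distance between inner_knob and tin_mouth below 0.006 m and height (world z) of inner_knob between 0.1145 and 0.1205 m and angle between inner_knob's own z axis and vertical below 0.06 rad and z of outer_collar in the frame of inner_knob below -0.0305 m and horizontal distance between outer_collar and inner_knob below 0.008 m and contact force between the fingers and inner_lid below 0.1 N and contact force between the fingers and outer_lid below 0.1 N), for 0.2 s.
At the end, for the whole second after the job is handed in: Two erasers in the tin, the third within 30 mm of its start; inner lid seated on the tin (6 mm of centre, 3 mm of height, 0.06 rad of level); outer lid held still by the fingers, 60 mm or more above its nested place, within 0.26 rad of level, touching neither inner lid nor tin ((((distance of eraser_a_mid from where it was at the start of the episode below 0.03 m and height (world z) of eraser_a_mid below 0.03 m) and (horizontal distance between eraser_b_mid and tin_mouth below 0.047 m and height (world z) of eraser_b_mid below 0.062 m) and (horizontal distance between eraser_c_mid and tin_mouth below 0.047 m and height (world z) of eraser_c_mid below 0.062 m)) or ((horizontal distance between eraser_a_mid and tin_mouth below 0.047 m and height (world z) of eraser_a_mid below 0.062 m) and (distance of eraser_b_mid from where it was at the start of the episode below 0.03 m and height (world z) of eraser_b_mid below 0.03 m) and (horizontal distance between eraser_c_mid and tin_mouth below 0.047 m and height (world z) of eraser_c_mid below 0.062 m)) or ((horizontal distance between eraser_a_mid and tin_mouth below 0.047 m and height (world z) of eraser_a_mid below 0.062 m) and (horizontal distance between eraser_b_mid and tin_mouth below 0.047 m and height (world z) of eraser_b_mid below 0.062 m) and (distance of eraser_c_mid from where it was at the start of the episode below 0.03 m and height (world z) of eraser_c_mid below 0.03 m))) and horizontal distance between inner_knob and tin_mouth below 0.006 m and height (world z) of inner_knob between 0.1145 and 0.1205 m and angle between inner_knob's own z axis and vertical below 0.06 rad and z of outer_collar in the frame of inner_knob above 0.0255 m and angle between outer_collar's own z axis and vertical below 0.26 rad and contact force between the fingers and outer_lid above 0.5 N and contact force between each of outer_lid, the fingers and inner_lid below 0.1 N and contact force between outer_lid and tin below 0.1 N and linear speed of each of outer_lid, inner_lid below 0.05 m/s); the arm keeps its last pose, push and grip.
It fails at once if the inner lid is let go more than 12 mm above its seat (height (world z) of inner_knob above 0.13 m and contact force between the fingers and inner_lid below 0.05 N).
It fails at once if the outer lid comes off the inner lid while the inner lid is not seated on the tin (z of outer_collar in the frame of inner_knob above -0.0195 m and not (horizontal distance between inner_knob and tin_mouth below 0.006 m and height (world z) of inner_knob between 0.1145 and 0.1205 m and angle between inner_knob's own z axis and vertical below 0.06 rad)).
It fails at once if the phone is pushed more than 20 mm (distance of phone from where it was at the start of the episode above 0.02 m).
It fails at once if the mouse is pushed more than 20 mm (distance of mouse from where it was at the start of the episode above 0.02 m).
It also fails if it takes over 61 s, if anything falls off the work surface, if the arm or the gripper's body presses on something with over 40 N, if the wrist force passes 120 N, or if a joint passes its speed limit or range.

## Working session

There is one attempt and no reset: what is moved stays moved. The work goes in short steps, Python scripts to look and compute and a tool call to move; the robot and the scene stay as the last step left them, time stands still between calls to the robot, and variables do not carry over. Pictures are saved under pics/ and viewed, at most 15 in all, crops included, and the job is handed in when it is done.

Besides the shell and the picture viewer there is one more tool, called after "Call:" by a JSON object that holds its "op" and its "data". servo_tool: Moves the arm, as the interface text tells. Its arguments: {"type":"object","properties":{"targets":{"type":"array","items":{"type":"object","properties":{"travel":{"type":"array","items":{"type":"number"}},"twist":{"type":"number"}}}},"grip":{"type":"number"}},"required":["targets"]}

```bash
mkdir -p pics; python3 - <<'E'
from bench import sensors,cams,r
import cv2,numpy as np
s=sensors.read_state();print(s['time'],s['tool_pos'],s['tool_rot'],s['width'],r.tip_reach)
for n in('scene','top'):
    cv2.imwrite(f'pics/{n}0.png',cams.capture(n)); c=cams.calibration(n);print(n,np.round(c['mtx'],1).tolist(),np.round(c['T'],3).tolist())
print(np.round(cams.calibration('wrist')['mount'],3).tolist())
a=[cv2.imread(f'pics/{n}0.png') for n in('scene','top')]
E
```

```text
0.0 [0.23952531 0.60358578 0.22156155] [-3.13971123e+00  3.87816080e-05  2.76381734e+00] 0.09379563496901261 0.017
scene [[489.9, 0.0, 259.7], [0.0, 489.9, 193.1], [0.0, 0.0, 1.0]] [[0.571, -0.323, 0.754, -0.671], [-0.821, -0.239, 0.519, -0.847], [0.012, -0.916, -0.402, 0.731], [0.0, 0.0, 0.0, 1.0]]
top [[392.7, 0.0, 258.7], [0.0, 392.7, 194.2], [0.0, 0.0, 1.0]] [[-0.019, -0.995, 0.097, 0.42], [-1.0, 0.019, -0.004, -0.002], [0.002, -0.097, -0.995, 1.2], [0.0, 0.0, 0.0, 1.0]]
[[0.0, -0.959, -0.282, 0.082], [1.0, 0.001, -0.001, 0.001], [0.001, -0.282, 0.959, -0.162], [0.0, 0.0, 0.0, 1.0]]
```

View pics/top0.png

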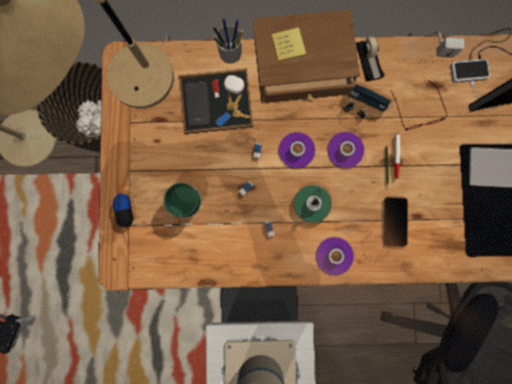

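View pics/scene0.png

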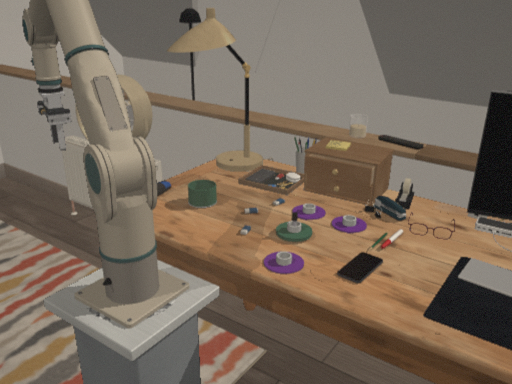

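Top view: the tin is at (182,200), the green lid pair at (312,204) and the erasers at (257,151), (246,188) and (269,229). The mouse is at (122,210) and the phone at (396,221). Look-alikes for the lid pair are the purple lids at (297,150), (346,150) and (335,256), plus a small blue item in the tray at (223,118). I choose the green lid with the black knob and the green open tin.

```bash
cat > h.py <<'E'
import cv2,numpy as np
from scipy.spatial.transform import Rotation as R
from bench import sensors,cams
def view(n,save=None):
    c=cams.calibration(n); s=sensors.read_state(); im=cams.capture(n)
    T=c.get('T')
    if T is None:
        W=np.eye(4);W[:3,:3]=R.from_euler('xyz',s['tool_rot']).as_matrix();W[:3,3]=s['tool_pos'];T=W@c['mount']
    if save: cv2.imwrite(f'pics/{save}.png',im)
    return im,c['mtx'],T,s
def ray(p,z,K,T):
    d=T[:3,:3]@np.linalg.solve(K,[p[0],p[1],1]);return T[:3,3]+d*(z-T[2,3])/d[2]
def mask(im,lo,hi):
    return cv2.inRange(cv2.cvtColor(im,cv2.COLOR_BGR2HSV),lo,hi)
def blobs(m,a0=10):
    n,l,st,c=cv2.connectedComponentsWithStats(m)
    return [(i,st[i],c[i],l==i) for i in range(1,n) if st[i][4]>=a0]
E
python3 - <<'E'
from h import *
c=cams.calibration('top');K,T=c['mtx'],np.array(c['T'])
im=cv2.imread('pics/top0.png')
print('green')
for i,s,c,m in blobs(mask(im,(60,60,20),(90,255,255)),60):
    (e,ax,an)=cv2.fitEllipse(max(cv2.findContours(m.astype('uint8'),0,1)[0],key=len)); print(s,c.round(1),np.round(e,1),np.round(ax,1),ray(e,0,K,T).round(3),ray(e,.03,K,T).round(3),ray(e,.066,K,T).round(3))
print('blue')
for i,s,c,m in blobs(mask(im,(100,80,30),(120,255,255)),6): print(s,c.round(1),ray(c,.006,K,T).round(3))
for p in ((257,151),(246,188),(269,229),(396,221)): print(p,ray(p,.01,K,T).round(3))
a=cv2.resize(im[130:250,150:350],None,fx=4,fy=4,interpolation=2);cv2.imwrite('pics/crop.png',a)
E
```

```text
green
[165 184  35  33 891] [181.6 200.1] [181.7 200.1] [31.3 34.4] [0.524 0.23  0.   ] [0.521 0.224 0.03 ] [0.518 0.217 0.066]
[295 186  36  36 755] [311.9 203.6] [312.2 203.4] [34.2 34.9] [ 0.506 -0.17   0.   ] [ 0.504 -0.166  0.03 ] [ 0.501 -0.161  0.066]
blue
[223  20   6  23  40] [225.6  31. ] [1.061 0.088 0.006]
[236  21   2   3   6] [236.5  22. ] [1.09  0.053 0.006]
[233  25   4  15  24] [234.6  32.6] [1.055 0.06  0.006]
[228  44   2   5   6] [228.3  46.2] [1.01  0.08  0.006]
[358  87   9   8  19] [362.8  90.3] [ 0.858 -0.34   0.006]
[374  94   4   4   8] [375.5  95.5] [ 0.841 -0.379  0.006]
[383 100   5   4   9] [385.4 100.9] [ 0.823 -0.409  0.006]
[215 112  15  14 119] [222.4 119.1] [0.774 0.102 0.006]
[255 145   6   7  34] [257.2 147.9] [ 0.68  -0.005  0.006]
[244 184   8   7  34] [247.2 186.6] [0.561 0.028 0.006]
[114 194  16  18 232] [121.2 202.8] [0.518 0.412 0.006]
(257, 151) [ 0.67  -0.004  0.01 ]
(246, 188) [0.556 0.032 0.01 ]
(269, 229) [ 0.43  -0.036  0.01 ]
(396, 221) [ 0.447 -0.421  0.01 ]
```

View pics/crop.png

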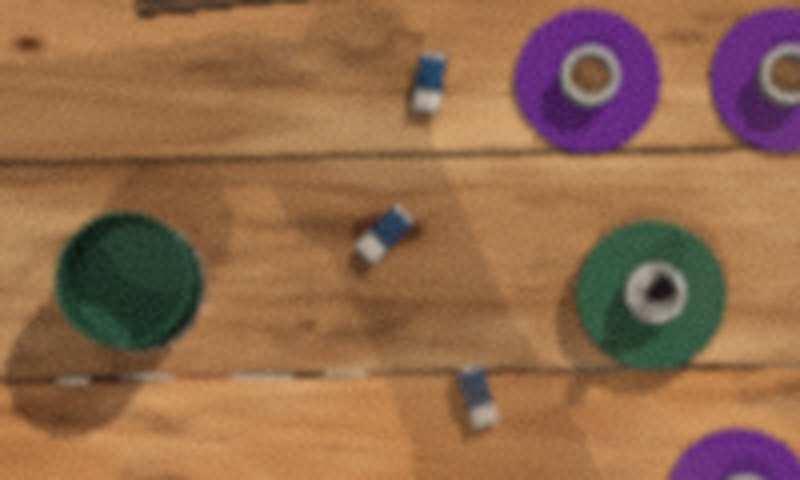

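The crop confirms it: the green lid with the black knob is on the right, the open tin on the left, and three erasers lie between. I will take the middle and far ones and leave the near one.

Call:
{"op": "servo_tool", "data": {"targets": [{"travel": [0.0186, -0.0338, 0], "twist": -1.8}, {"travel": [0.0186, -0.0338, 0], "twist": -1.8}, {"travel": [0.0186, -0.0338, 0], "twist": -1.8}, {"travel": [0.0186, -0.0338, 0], "twist": -1.8}, {"travel": [0.0186, -0.0338, 0], "twist": -1.8}, {"travel": [0.0186, -0.0338, 0], "twist": -1.8}, {"travel": [0.0186, -0.0338, 0], "twist": -1.8}, {"travel": [0.0186, -0.0338, 0], "twist": -1.8}, {"travel": [0.0186, -0.0338, 0], "twist": -1.8}, {"travel": [0.0186, -0.0338, 0], "twist": -1.8}]}}

```text
time: 0.93
tool_pos: [0.4261, 0.2644, 0.2224]
tool_rot: [-3.141, -0.0, 2.448]
wrist_force: [1.2, 0.5, -0.4]
width: 0.0941
gripper_force: 0.0
```

Call:
{"op": "servo_tool", "data": {"targets": [{"travel": [0.0186, -0.0338, 0]}, {"travel": [0.0186, -0.0338, 0]}, {"travel": [0.0186, -0.0338, 0]}, {"travel": [0.0186, -0.0338, 0]}, {"travel": [0.0186, -0.0338, 0]}, {"travel": [0.0186, -0.0338, 0]}, {"travel": [0.0186, -0.0338, 0]}, {"travel": [0, 0, 0]}, {"travel": [0, 0, 0]}]}}

```text
invalid input at $.targets[0]: expected keys travel, twist
```

```bash
cat >> h.py <<'E'
def erasers(im,K,T,z=.012):
    hsv=cv2.cvtColor(im,cv2.COLOR_BGR2HSV)
    m=cv2.inRange(hsv,(98,70,20),(125,255,255))|cv2.inRange(hsv,(0,0,110),(180,60,255))
    m=cv2.morphologyEx(m,cv2.MORPH_CLOSE,np.ones((3,3)))
    for i,s,c,mm in blobs(m,150):
        if s[4]>12000: continue
        cn=max(cv2.findContours(mm.astype('uint8'),0,1)[0],key=len)
        P=np.array([ray(p[0],z,K,T)[:2] for p in cn]).astype('f4')
        rc,wh,an=cv2.minAreaRect(P)
        if wh[0]<wh[1]: an+=90
        print(s[:4],'ctr',np.round(rc,4),'size',np.round(sorted(wh),3),'long deg',round((an+90)%180-90,1))
E
python3 - <<'E'
from h import *
im,K,T,s=view('wrist','w1')
print(s['time'],s['tool_pos'],np.degrees(s['tool_rot']))
erasers(im,K,T)
E
```

```text
0.9333 [0.42608851 0.26435581 0.22237582] [-1.79981081e+02 -9.99158591e-03  1.40278100e+02]
[125   0  99  53] ctr [0.2495 0.2956] size [0.051 0.104] long deg 50.3
[390   0 105  83] ctr [0.4305 0.5178] size [0.07  0.109] long deg 0.4
[491   0  21  13] ctr [0.4562 0.5752] size [0.011 0.024] long deg 50.3
[ 0  7 42 85] ctr [0.1603 0.143 ] size [0.044 0.088] long deg -52.9
[374 124  50  49] ctr [0.5241 0.411 ] size [0.05 0.05] long deg 7.9
[477 131  35  44] ctr [0.5987 0.496 ] size [0.039 0.052] long deg 0.9
```

View pics/w1.png

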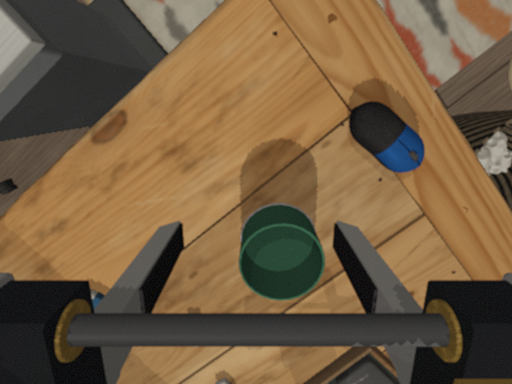

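The wrist view shows the tin rim around (282,262), the mouse at (388,137) and both fingers. I'll measure the tin from this view and then carry on to the erasers.

```bash
cat >> h.py <<'E'
from scipy.optimize import least_squares
def circ(P,r):
    f=lambda q:np.hypot(P[:,0]-q[0],P[:,1]-q[1])-r
    s=least_squares(f,P.mean(0),loss='soft_l1',f_scale=.001);return s.x,np.abs(f(s.x)).mean()
E
python3 - <<'E'
from h import *
c=cams.calibration('wrist');s=sensors.read_state();W=np.eye(4);W[:3,:3]=R.from_euler('xyz',s['tool_rot']).as_matrix();W[:3,3]=s['tool_pos']
T=W@c['mount'];K=c['mtx'];im=cv2.imread('pics/w1.png')
for i,st,cc,m in blobs(mask(im,(60,60,20),(90,255,255)),1500):
    cn=max(cv2.findContours(m.astype('uint8'),0,1)[0],key=len)[:,0]
    print(st)
    for y in(255,265,275):
        P=np.array([ray(p,.066,K,T)[:2] for p in cn if p[1]>y]); print(circ(P,.05))
E
```

```text
[ 240  206   84   94 6246]
(array([0.52329175, 0.21205188]), np.float64(0.0009668527686597235))
(array([0.52328841, 0.2120583 ]), np.float64(0.0007171451725388053))
(array([0.52336901, 0.21200193]), np.float64(0.0005093037003233697))
```

Call:
{"op": "servo_tool", "data": {"targets": [{"travel": [0.0186, -0.0338, 0], "twist": 0}, {"travel": [0.0186, -0.0338, 0], "twist": 0}, {"travel": [0.0186, -0.0338, 0], "twist": 0}, {"travel": [0.0186, -0.0338, 0], "twist": 0}, {"travel": [0.0186, -0.0338, 0], "twist": 0}, {"travel": [0.0186, -0.0338, 0], "twist": 0}, {"travel": [0.0186, -0.0338, 0], "twist": 0}, {"travel": [0, 0, 0], "twist": 0}, {"travel": [0, 0, 0], "twist": 0}]}}

```text
time: 1.73
tool_pos: [0.5564, 0.027, 0.222]
tool_rot: [-3.141, 0.0, 2.444]
wrist_force: [-1.0, -0.1, -0.4]
width: 0.0938
gripper_force: 0.0
```

```bash
python3 - <<'E'
from h import *
im,K,T,s=view('wrist','w2')
print(s['time'],s['tool_pos'],np.degrees(s['tool_rot']))
erasers(im,K,T)
E
```

```text
1.7333 [0.55635474 0.02696132 0.22200097] [-1.79939045e+02  1.16918465e-02  1.40058677e+02]
[325  21  53  61] ctr [0.5236 0.1795] size [0.024 0.084] long deg 5.7
[130 104  40  34] ctr [ 0.4324 -0.0346] size [0.021 0.046] long deg 15.5
[253 145  18  38] ctr [0.5553 0.0333] size [0.02  0.046] long deg -44.2
[104 227  23  30] ctr [ 0.5128 -0.1808] size [0.028 0.043] long deg -43.2
[283 231  27  32] ctr [ 0.6703 -0.0031] size [0.02  0.047] long deg -10.2
[393 237  23  33] ctr [0.7686 0.1007] size [0.023 0.048] long deg -47.5
[211 291  32  23] ctr [ 0.6753 -0.1295] size [0.035 0.044] long deg 47.4
[132 349  31  25] ctr [ 0.6766 -0.2894] size [0.044 0.045] long deg -81.5
```

View pics/w2.png

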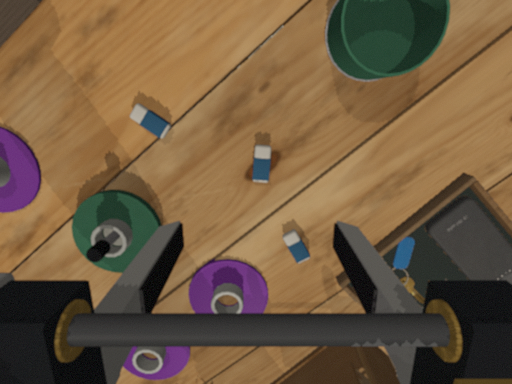

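The wrist view now shows the erasers at (150,120), (262,164) and (296,246), all measuring true to size. The lid pair is at (115,235) with its black knob at (100,245). Descending on the middle eraser.

Call:
{"op": "servo_tool", "data": {"targets": [{"travel": [-0.001, 0.003, -0.03], "twist": -2.1}, {"travel": [0, 0.0033, -0.04], "twist": -2.1}, {"travel": [0, 0, -0.04], "twist": 0}, {"travel": [0, 0, -0.04], "twist": 0}, {"travel": [0, 0, -0.035], "twist": 0}, {"travel": [0, 0, -0.016], "twist": 0}, {"travel": [0, 0, 0], "twist": 0}], "grip": 0.5}}

```text
time: 2.37
tool_pos: [0.5526, 0.0389, 0.0188]
tool_rot: [-3.139, -0.005, 2.38]
wrist_force: [0.5, -0.5, 0.4]
width: 0.0506
gripper_force: 0.0
```

Call:
{"op": "servo_tool", "data": {"targets": [{"travel": [0, 0, 0], "twist": 0}, {"travel": [0, 0, 0], "twist": 0}, {"travel": [0, 0, 0], "twist": 0}, {"travel": [0, 0, 0], "twist": 0}], "grip": 0}}

```text
time: 2.7
tool_pos: [0.5551, 0.0367, 0.0221]
tool_rot: [3.141, 0.0, 2.377]
wrist_force: [0.5, 0.1, 0.4]
width: 0.024
gripper_force: 0.0
```

Call:
{"op": "servo_tool", "data": {"targets": [{"travel": [0, 0, 0], "twist": 0}, {"travel": [0, 0, 0], "twist": 0}, {"travel": [0, 0, 0.02], "twist": 0}, {"travel": [0, 0, 0.04], "twist": 0}, {"travel": [0, 0, 0.04], "twist": 0}, {"travel": [-0.003, 0.012, 0.02], "twist": 0}, {"travel": [-0.009, 0.039, 0], "twist": 0}, {"travel": [-0.009, 0.039, 0], "twist": 0}, {"travel": [-0.009, 0.039, 0], "twist": 0}, {"travel": [-0.009, 0.039, 0], "twist": 0}]}}

```text
time: 3.53
tool_pos: [0.5154, 0.2053, 0.142]
tool_rot: [3.141, 0.0, 2.375]
wrist_force: [1.1, 1.0, -0.3]
width: 0.0197
gripper_force: 30.0
```

Call:
{"op": "servo_tool", "data": {"targets": [{"travel": [0, 0, -0.02], "twist": 0}, {"travel": [0, 0, -0.035], "twist": 0}, {"travel": [0, 0, -0.03], "twist": 0}, {"travel": [0, 0, 0], "twist": 0}]}}

```text
time: 3.87
tool_pos: [0.5121, 0.2029, 0.052]
tool_rot: [-3.133, -0.004, 2.377]
wrist_force: [-1.7, -0.4, -0.9]
width: 0.0192
gripper_force: 30.0
```

Call:
{"op": "servo_tool", "data": {"targets": [{"travel": [0, 0, -0.015], "twist": 0}, {"travel": [0, 0, 0], "twist": 0}]}}

```text
time: 4.03
tool_pos: [0.5152, 0.2033, 0.0407]
tool_rot: [-3.139, -0.001, 2.376]
wrist_force: [0.1, 0.3, -0.1]
width: 0.0196
gripper_force: 30.0
```

Call:
{"op": "servo_tool", "data": {"targets": [{"travel": [0, 0, 0], "twist": 0}, {"travel": [0, 0, 0], "twist": 0}, {"travel": [0, 0, 0.03], "twist": 0}, {"travel": [0, 0, 0.04], "twist": 0}, {"travel": [0, 0, 0.04], "twist": 0}, {"travel": [0.02, -0.025, 0], "twist": 5}, {"travel": [0.025, -0.032, 0], "twist": 7}, {"travel": [0.025, -0.032, 0], "twist": 7}, {"travel": [0.025, -0.032, 0], "twist": 7}, {"travel": [0.025, -0.032, 0], "twist": 7}], "grip": 0.35}}

```text
time: 4.87
tool_pos: [0.6374, 0.049, 0.1538]
tool_rot: [3.141, 0.003, 2.958]
wrist_force: [0.4, 1.0, 0.1]
width: 0.0326
gripper_force: 0.0
```

Call:
{"op": "servo_tool", "data": {"targets": [{"travel": [0.025, -0.032, 0], "twist": 0}, {"travel": [0.012, -0.023, 0], "twist": 0}, {"travel": [0, 0, 0], "twist": 0}, {"travel": [0, 0, 0], "twist": 0}], "grip": 0.5}}

```text
time: 5.2
tool_pos: [0.6736, -0.007, 0.1528]
tool_rot: [-3.141, 0.002, 2.948]
wrist_force: [-0.7, 1.4, 0.0]
width: 0.0471
gripper_force: 0.0
```

```bash
python3 - <<'E'
from h import *
im,K,T,s=view('wrist','w3')
print(s['time'],s['tool_pos'],np.degrees(s['tool_rot']))
erasers(im,K,T)
im,K,T,s=view('top','t3')
cv2.imwrite('pics/t3c.png',cv2.resize(im[130:250,100:400],(750,300)))
E
```

```text
5.2 [ 0.67355412 -0.00704509  0.15281042] [-1.79955153e+02  1.04395167e-01  1.68898442e+02]
[ 0  0 49 61] ctr [ 0.4985 -0.1829] size [0.042 0.047] long deg -24.3
[428   0  68  29] ctr [0.5617 0.1933] size [0.012 0.063] long deg 62.5
[251 157  20  45] ctr [ 0.6713 -0.0038] size [0.019 0.046] long deg -11.0
[118 187  44  41] ctr [ 0.6767 -0.132 ] size [0.044 0.045] long deg 78.9
[  0 214  19  38] ctr [ 0.6796 -0.2774] size [0.019 0.044] long deg -24.3
[352 230  40  50] ctr [0.7739 0.0947] size [0.025 0.06 ] long deg -41.5
[479 347  24  37] ctr [0.9563 0.2242] size [0.024 0.063] long deg 9.3
```

View pics/w3.png

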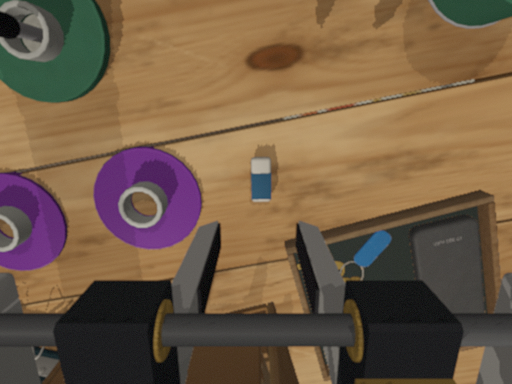

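Far eraser is at (261,180), aligned with the fingers. Descend and grasp.

Call:
{"op": "servo_tool", "data": {"targets": [{"travel": [-0.002, 0.003, -0.035], "twist": 0}, {"travel": [0, 0, -0.04], "twist": 0}, {"travel": [0, 0, -0.036], "twist": 0}, {"travel": [0, 0, -0.022], "twist": 0}, {"travel": [0, 0, 0], "twist": 0}, {"travel": [0, 0, 0], "twist": 0}]}}

```text
time: 5.8
tool_pos: [0.6705, 0.0016, 0.0188]
tool_rot: [3.141, -0.001, 2.955]
wrist_force: [0.6, 0.7, 0.1]
width: 0.0473
gripper_force: 0.0
```

Call:
{"op": "servo_tool", "data": {"targets": [{"travel": [0, 0, 0], "twist": 0}, {"travel": [0, 0, 0], "twist": 0}, {"travel": [0, 0, 0], "twist": 0}, {"travel": [0, 0, 0], "twist": 0}, {"travel": [0, 0, 0], "twist": 0}, {"travel": [0, 0, 0], "twist": 0}], "grip": 0}}

```text
time: 6.3
tool_pos: [0.6709, -0.0009, 0.0187]
tool_rot: [3.141, -0.0, 2.952]
wrist_force: [-0.6, 0.1, 2.1]
width: 0.0195
gripper_force: 30.0
```

View pics/t3c.png

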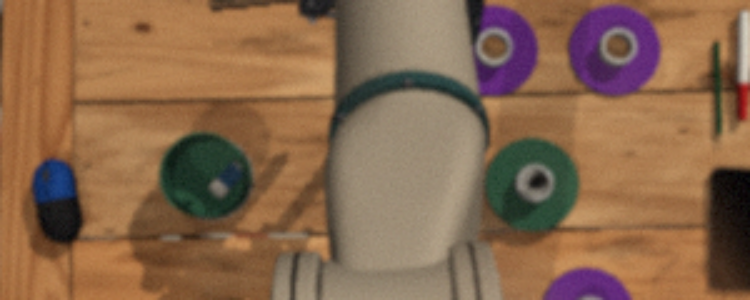

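The first eraser is in the tin, at (225,178) in the crop.

Call:
{"op": "servo_tool", "data": {"targets": [{"travel": [0, 0, 0.025], "twist": 0}, {"travel": [0, 0, 0.04], "twist": 0}, {"travel": [0, 0, 0.04], "twist": 0}, {"travel": [-0.01, 0.015, 0.02], "twist": 0}, {"travel": [-0.021, 0.0316, 0], "twist": 0}, {"travel": [-0.021, 0.0316, 0], "twist": 0}, {"travel": [-0.021, 0.0316, 0], "twist": 0}, {"travel": [-0.021, 0.0316, 0], "twist": 0}, {"travel": [-0.021, 0.0316, 0], "twist": 0}, {"travel": [-0.021, 0.0316, 0], "twist": 0}]}}

```text
time: 7.13
tool_pos: [0.5338, 0.2047, 0.1436]
tool_rot: [3.141, 0.0, 2.952]
wrist_force: [0.6, 0.7, -0.2]
width: 0.02
gripper_force: 30.0
```

Call:
{"op": "servo_tool", "data": {"targets": [{"travel": [-0.012, 0.0166, 0], "twist": 0}, {"travel": [0, 0, 0], "twist": 0}, {"travel": [0, 0, -0.035], "twist": 0}, {"travel": [0, 0, -0.04], "twist": 0}, {"travel": [0, 0, -0.018], "twist": 0}, {"travel": [0, 0, 0], "twist": 0}, {"travel": [0, 0, 0], "twist": 0}]}}

```text
time: 7.72
tool_pos: [0.523, 0.219, 0.0499]
tool_rot: [-3.14, -0.001, 2.951]
wrist_force: [0.0, 0.7, 0.7]
width: 0.0193
gripper_force: 30.0
```

Call:
{"op": "servo_tool", "data": {"targets": [{"travel": [0, 0, 0], "twist": 0}, {"travel": [0, 0, 0], "twist": 0}, {"travel": [0, 0, 0.03], "twist": 0}, {"travel": [0, 0, 0.04], "twist": 0}, {"travel": [0, 0, 0.04], "twist": 0}, {"travel": [0, 0, 0.04], "twist": 0}, {"travel": [0, 0, 0], "twist": 0}, {"travel": [0, 0, 0], "twist": 0}], "grip": 0.35}}

```text
time: 8.38
tool_pos: [0.5252, 0.2209, 0.2047]
tool_rot: [3.137, 0.007, 2.952]
wrist_force: [-0.0, -0.1, -0.1]
width: 0.033
gripper_force: 0.0
```

```bash
python3 - <<'E'
from h import *
im,K,T,s=view('wrist','w4')
print(s['time'],s['tool_pos'],np.degrees(s['tool_rot']))
for i,st,cc,m in blobs(mask(im,(60,60,20),(90,255,255)),1500):
    cn=cv2.convexHull(max(cv2.findContours(m.astype('uint8'),0,1)[0],key=len))
    full=np.zeros(m.shape,'uint8');cv2.fillPoly(full,[cn],1)
    cn=max(cv2.findContours(full,0,1)[0],key=len)[:,0]
    print(st)
    for f in(.4,.5,.6):
        P=np.array([ray(p,.066,K,T)[:2] for p in cn if p[1]>st[1]+f*st[3]]); print(circ(P,.05))
E
```

```text
8.3833 [0.52517622 0.22085958 0.20470907] [179.71127252   0.39671178 169.1329345 ]
[ 208  123   98  100 6112]
(array([0.51842074, 0.22154896]), np.float64(0.0008698477657090422))
(array([0.51837189, 0.22156678]), np.float64(0.0006902559625365496))
(array([0.5183904 , 0.22155998]), np.float64(0.0005518986991159975))
```

View pics/w4.png

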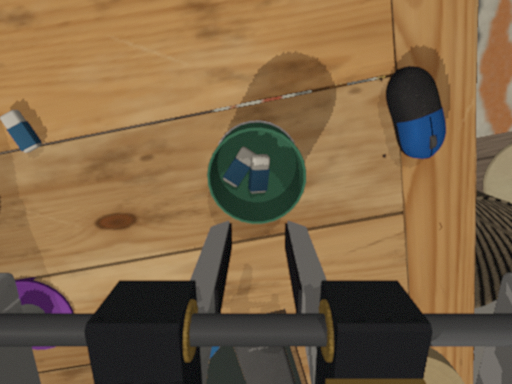

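Both erasers lie flat in the tin, at (238,167) and (259,174). Now averaging the tin centre over several frames at standstill.

```bash
cat >> h.py <<'E'
def tin():
    im,K,T,s=view('wrist')
    b=[x for x in blobs(mask(im,(60,60,20),(90,255,255)),1500) if x[1][1]+x[1][3]<330]
    m=min(b,key=lambda x:abs(x[2][0]-256))[3]; return im,K,T,s,m
def hull_low(m,f,lo=True):
    cn=cv2.convexHull(max(cv2.findContours(m.astype('uint8'),0,1)[0],key=len))
    full=np.zeros(m.shape,'uint8');cv2.fillPoly(full,[cn],1)
    cn=max(cv2.findContours(full,0,1)[0],key=len)[:,0]; y0=cn[:,1].min();h=np.ptp(cn[:,1])
    return [p for p in cn if p[1]>y0+f*h]
E
python3 - <<'E'
from h import *
q=[]
for k in range(8):
    im,K,T,s,m=tin()
    c,e=circ(np.array([ray(p,.066,K,T)[:2] for p in hull_low(m,.5)]),.05); q.append([*c,*s['tool_pos'],*np.degrees(s['tool_rot'])])
q=np.array(q);print(q[:,:6].round(4));print(q.mean(0)[:5].round(4),s['time'])
E
```

```text
[[   0.5184    0.2215    0.5237    0.2203    0.2025  179.8641]
 [   0.5184    0.2215    0.5228    0.2199    0.201   179.9672]
 [   0.5183    0.2216    0.5223    0.2197    0.2001 -179.9643]
 [   0.5185    0.2215    0.5221    0.2197    0.1995 -179.9318]
 [   0.5185    0.2216    0.5221    0.2197    0.1993 -179.9173]
 [   0.5184    0.2215    0.5222    0.2197    0.1992 -179.9104]
 [   0.5185    0.2216    0.5223    0.2198    0.1993 -179.9221]
 [   0.5184    0.2214    0.5224    0.2198    0.1994 -179.9287]]
[0.5184 0.2215 0.5225 0.2198 0.2001] 8.7833
```

Call:
{"op": "servo_tool", "data": {"targets": [{"travel": [-0.0018, -0.0386, 0.002], "twist": 0}, {"travel": [-0.0018, -0.0386, 0.002], "twist": 0}, {"travel": [-0.0018, -0.0386, 0.002], "twist": 0}, {"travel": [-0.0018, -0.0386, 0.002], "twist": 0}, {"travel": [-0.0018, -0.0386, 0.002], "twist": 0}, {"travel": [-0.0018, -0.0386, 0.002], "twist": 0}, {"travel": [-0.0018, -0.0386, 0.002], "twist": 0}, {"travel": [-0.0018, -0.0386, 0.002], "twist": 0}, {"travel": [-0.0018, -0.0386, 0.002], "twist": 0}, {"travel": [-0.0018, -0.0386, 0.002], "twist": 0}], "grip": 0.6}}

```text
time: 9.67
tool_pos: [0.5044, -0.1677, 0.2203]
tool_rot: [3.141, -0.001, 2.952]
wrist_force: [2.2, 0.2, -0.1]
width: 0.0563
gripper_force: 0.0
```

Call:
{"op": "servo_tool", "data": {"targets": [{"travel": [0, 0, 0], "twist": 0}, {"travel": [0, 0, 0], "twist": 0}, {"travel": [0, 0, 0], "twist": 0}, {"travel": [0, 0, 0], "twist": 0}, {"travel": [0, 0, 0], "twist": 0}, {"travel": [0, 0, 0], "twist": 0}]}}

```text
time: 10.17
tool_pos: [0.5052, -0.1643, 0.2204]
tool_rot: [3.141, -0.0, 2.955]
wrist_force: [0.3, -0.7, -0.3]
width: 0.0566
gripper_force: 0.0
```

```bash
python3 - <<'E'
from h import *
im,K,T,s,m=tin()
cv2.imwrite('pics/w5.png',im)
print(s['time'],s['tool_pos'],np.degrees(s['tool_rot']))
# outer plate rim, top at z: desk pair -> collar mid .0275, plate top .017, radius .057
for f in (.0,.5):
  print('plate',circ(np.array([ray(p,.017,K,T)[:2] for p in hull_low(m,f)]),.057))
k=cv2.inRange(cv2.cvtColor(im,cv2.COLOR_BGR2HSV),(0,0,0),(180,255,45))
for i,st,c,mm in blobs(k,60):
    if st[1]<300: print('dark',st,c.round(1),ray(c,.074,K,T).round(4),ray(c,.062,K,T).round(4))
c=cams.calibration('top');K,T=c['mtx'],np.array(c['T'])
t=cv2.imread('pics/top0.png')
for i,st,cc,m in blobs(mask(t,(60,60,20),(90,255,255)),60):
    cn=max(cv2.findContours(m.astype('uint8'),0,1)[0],key=len)[:,0]
    for z,rr in((.066,.05),(.017,.057)):
        P=[ray(p,z,K,T)[:2] for p in cn if st[0]>250 or p[0]<182];print('top',circ(np.array(P),rr))
E
```

```text
10.1667 [ 0.50520972 -0.16430965  0.22037454] [ 1.79971415e+02 -1.90783550e-02  1.69306054e+02]
plate (array([ 0.50380888, -0.16844538]), np.float64(0.0017137498263105904))
plate (array([ 0.50206867, -0.16817994]), np.float64(0.0007651290865683783))
dark [   0   94   89  122 6897] [ 43.7 153.6] [ 0.4378 -0.3692  0.074 ] [ 0.4383 -0.3778  0.062 ]
dark [246 169  16  19 238] [253.5 178.3] [ 0.5016 -0.168   0.074 ] [ 0.5046 -0.1688  0.062 ]
dark [ 146  224  224  104 4005] [251.1 297.3] [ 0.6398 -0.1974  0.074 ] [ 0.6482 -0.1993  0.062 ]
dark [    0   278   166   106 10864] [ 93.5 335. ] [ 0.6565 -0.3931  0.074 ] [ 0.6655 -0.4026  0.062 ]
dark [ 352  281  160  103 9986] [421.  332.8] [ 0.7258 -0.0074  0.074 ] [ 0.7375 -0.0019  0.062 ]
top (array([0.51938836, 0.21498819]), np.float64(0.001762166819618258))
top (array([0.5236112 , 0.21886858]), np.float64(0.003164317442392975))
top (array([ 0.50134336, -0.16106611]), np.float64(0.0007941801538469881))
top (array([ 0.5063971 , -0.17065476]), np.float64(0.0047563834775562214))
```

View pics/w5.png

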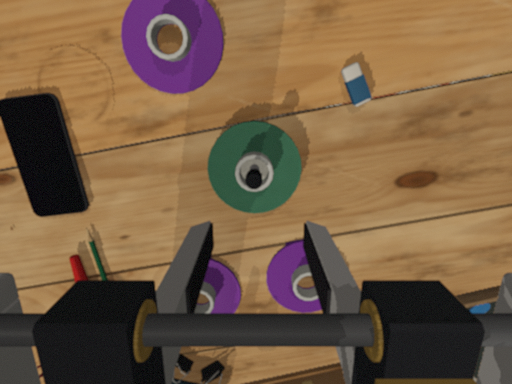

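The lid pair is at (255,167) with its black knob at (253,178). The phone at (45,155) and the near eraser at (357,84) are undisturbed. Lowering partway to look from near.

Call:
{"op": "servo_tool", "data": {"targets": [{"travel": [-0.002, -0.004, -0.03], "twist": 0}, {"travel": [0, 0, -0.04], "twist": 0}, {"travel": [0, 0, -0.03], "twist": 0}, {"travel": [0, 0, 0], "twist": 0}, {"travel": [0, 0, 0], "twist": 0}, {"travel": [0, 0, 0], "twist": 0}, {"travel": [0, 0, 0], "twist": 0}]}}

```text
time: 10.8
tool_pos: [0.5046, -0.1702, 0.1225]
tool_rot: [-3.141, 0.004, 2.953]
wrist_force: [0.1, 0.2, 0.2]
width: 0.0567
gripper_force: 0.0
```

```bash
python3 - <<'E'
from h import *
for n in range(2):
  im,K,T,s,m=tin()
  print(s['time'],s['tool_pos'].round(4) if hasattr(s['tool_pos'],'round') else s['tool_pos'],np.degrees(s['tool_rot']))
  for f in (.0,.5): print('plate',circ(np.array([ray(p,.017,K,T)[:2] for p in hull_low(m,f)]),.057))
  k=cv2.inRange(cv2.cvtColor(im,cv2.COLOR_BGR2HSV),(0,0,0),(180,255,45))
  for i,st,c,mm in blobs(k,60):
    if 150<c[0]<350 and st[1]<260: print('dark',st,c.round(1),ray(c,.068,K,T).round(4))
cv2.imwrite('pics/w6.png',im)
E
```

```text
10.8 [ 0.5046 -0.1702  0.1225] [-179.98205311    0.21164412  169.17189553]
plate (array([ 0.50401624, -0.16848712]), np.float64(0.0013533966890965589))
plate (array([ 0.50263343, -0.16819768]), np.float64(0.0006511089572096276))
dark [249 195  23  31 544] [259.8 210.3] [ 0.503  -0.1682  0.068 ]
dark [ 145  223  225  103 3809] [254.2 296.4] [ 0.575  -0.1864  0.068 ]
10.85 [ 0.5045 -0.1702  0.1225] [-179.97957931    0.2200052   169.16521859]
plate (array([ 0.50409063, -0.16853454]), np.float64(0.0013753253094723012))
plate (array([ 0.50265048, -0.1682683 ]), np.float64(0.000664216138042758))
dark [249 196  23  30 542] [259.8 210.4] [ 0.5031 -0.1683  0.068 ]
dark [ 145  224  225  102 3819] [254.  296.4] [ 0.5749 -0.1867  0.068 ]
```

View pics/w6.png

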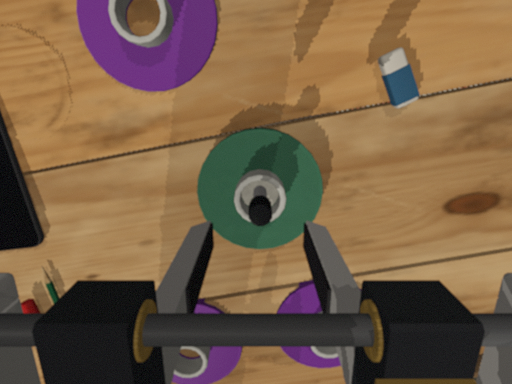

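Knob at (260,210), centred at (0.503,-0.168). Descending to its mid-height and gripping.

Call:
{"op": "servo_tool", "data": {"targets": [{"travel": [-0.0015, 0.002, -0.02], "twist": 0}, {"travel": [0, 0, -0.02], "twist": 0}, {"travel": [0, 0, -0.0185], "twist": 0}, {"travel": [0, 0, 0], "twist": 0}, {"travel": [0, 0, 0], "twist": 0}, {"travel": [0, 0, 0], "twist": 0}]}}

```text
time: 11.4
tool_pos: [0.5024, -0.1683, 0.0633]
tool_rot: [-3.141, 0.002, 2.952]
wrist_force: [-0.4, -0.3, 0.3]
width: 0.0563
gripper_force: 0.0
```

Call:
{"op": "servo_tool", "data": {"targets": [{"travel": [0, 0, 0], "twist": 0}, {"travel": [0, 0, 0], "twist": 0}, {"travel": [0, 0, 0], "twist": 0}, {"travel": [0, 0, 0], "twist": 0}, {"travel": [0, 0, 0], "twist": 0}, {"travel": [0, 0, 0], "twist": 0}, {"travel": [0, 0, 0], "twist": 0}, {"travel": [0, 0, 0], "twist": 0}], "grip": 0}}

```text
time: 12.07
tool_pos: [0.5014, -0.1681, 0.062]
tool_rot: [-3.141, 0.0, 2.952]
wrist_force: [0.8, -0.8, 0.5]
width: 0.0175
gripper_force: 30.0
```

Call:
{"op": "servo_tool", "data": {"targets": [{"travel": [0, 0, 0.01], "twist": 0}, {"travel": [0, 0, 0.02], "twist": 0}, {"travel": [0, 0, 0.025], "twist": 0}, {"travel": [0, 0, 0.025], "twist": 0}, {"travel": [0, 0, 0.025], "twist": 0}, {"travel": [0, 0, 0.015], "twist": 0}, {"travel": [0, 0.01, 0.008], "twist": 0}, {"travel": [0.001, 0.02, 0], "twist": 0}, {"travel": [0.001, 0.025, 0], "twist": 0}, {"travel": [0.001, 0.025, 0], "twist": 0}]}}

```text
time: 12.9
tool_pos: [0.5033, -0.0864, 0.1896]
tool_rot: [3.141, -0.002, 2.951]
wrist_force: [0.1, 0.4, -3.9]
width: 0.0174
gripper_force: 30.0
```

Call:
{"op": "servo_tool", "data": {"targets": [{"travel": [0.001, 0.025, 0], "twist": 0}, {"travel": [0.001, 0.025, 0], "twist": 0}, {"travel": [0.001, 0.025, 0], "twist": 0}, {"travel": [0.001, 0.025, 0], "twist": 0}, {"travel": [0.001, 0.025, 0], "twist": 0}, {"travel": [0.001, 0.025, 0], "twist": 0}, {"travel": [0.001, 0.025, 0], "twist": 0}, {"travel": [0.001, 0.025, 0], "twist": 0}, {"travel": [0.001, 0.025, 0], "twist": 0}, {"travel": [0.001, 0.025, 0], "twist": 0}]}}

```text
time: 13.73
tool_pos: [0.5126, 0.164, 0.1892]
tool_rot: [-3.141, -0.003, 2.953]
wrist_force: [-0.6, 0.2, -4.0]
width: 0.0174
gripper_force: 30.0
```

Call:
{"op": "servo_tool", "data": {"targets": [{"travel": [0.001, 0.025, 0], "twist": 0}, {"travel": [0.001, 0.02, 0], "twist": 0}, {"travel": [0.001, 0.0105, 0], "twist": 0}, {"travel": [0, 0.004, 0], "twist": 0}, {"travel": [0, 0, 0], "twist": 0}, {"travel": [0, 0, 0], "twist": 0}, {"travel": [0, 0, 0], "twist": 0}, {"travel": [0, 0, 0], "twist": 0}, {"travel": [0, 0, 0], "twist": 0}]}}

```text
time: 14.48
tool_pos: [0.5176, 0.2203, 0.19]
tool_rot: [-3.141, 0.0, 2.95]
wrist_force: [0.2, 0.4, -5.7]
width: 0.0172
gripper_force: 30.0
```

```bash
python3 - <<'E'
from h import *
im,K,T,s=view('wrist','w7')
print(s['time'],s['tool_pos'],np.degrees(s['tool_rot']),s['width'],s['wrist_force'],s['ft_torque'])
dz=s['tool_pos'][2]-.062
for i,st,c,m in blobs(mask(im,(60,60,20),(90,255,255)),800):
    print(st,c)
    for f in(0,.5): print(dz,circ(np.array([ray(p,.017+dz,K,T)[:2] for p in hull_low(m,f)]),.057))
a,K,T,s=view('scene');cv2.imwrite('pics/s7.png',cv2.resize(a[100:260,110:350],(720,480)))
cv2.imwrite('pics/c7.png',np.vstack([cv2.resize(a[140:220,150:270],(480,320)),cv2.resize(im,(480,280))]) [:600])
E
```

```text
14.4833 [0.51762345 0.22034053 0.19004283] [-1.79974710e+02  1.24573099e-03  1.69046078e+02] 0.017202104140224966 [ 0.21787765  0.44096337 -5.69875294] [-0.02729392  0.01628302 -0.03206748]
[  179   132   156   142 11836] [256.28109158 195.55272051]
0.12804282532563532 (array([0.51625848, 0.21978287]), np.float64(0.003310163859285201))
0.12804282532563532 (array([0.51101976, 0.22068675]), np.float64(0.0030943779437530277))
```

View pics/c7.png

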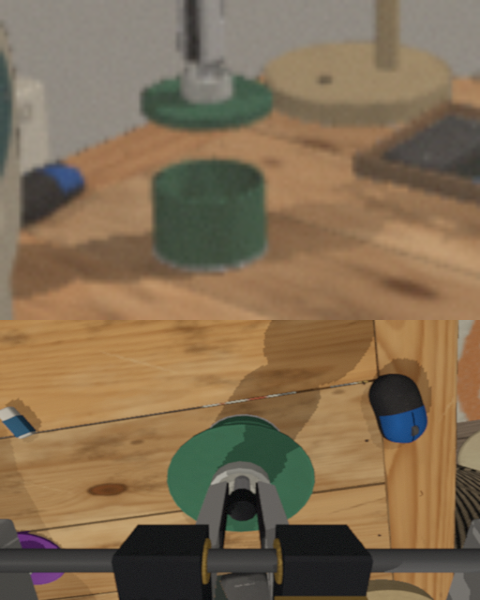

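The scene crop shows the lid pair held level above the tin. In the wrist crop the tin's far rim peeks out behind the lid at about (245,420). A quick check of the lateral offset in the scene view:

```bash
python3 - <<'E'
from h import *
c=cams.calibration('scene');K,T=c['mtx'],np.linalg.inv(c['T'])
a,*_,s=view('scene');print(s['tool_pos'])
m=mask(a,(60,60,15),(95,255,255))
pr=lambda X:(lambda q:(q[:2]/q[2]))(K@(T[:3,:3]@X+T[:3,3]))
th=np.linspace(0,6.28,200)
for i,st,cc,_ in blobs(m,100): print(st)
tx,ty=.5184,.2215
for nm,x,y,z,rr in(('tinrim',tx,ty,.066,.05),('tin0',tx,ty,0.,.05),('lidtop',*s['tool_pos'][:2],s['tool_pos'][2]-.045,.057)):
    P=np.array([pr(np.array([x+rr*np.cos(t),y+rr*np.sin(t),z])) for t in th]);print(nm,P.min(0).round(1),P.max(0).round(1))
for y in range(140,210,3):
    r=np.where(m[y,170:240])[0]
    if len(r):print(y,r.min()+170,r.max()+170,(r.min()+r.max())/2+170)
E
```

```text
[0.51757102 0.22089366 0.19007801]
[189 160  29  11 119]
tinrim [186.9 179.1] [215.5 190.1]
tin0 [187.7 195.8] [216.  207.5]
lidtop [183.7 157.8] [217.  169.3]
161 190 214 202.0
164 209 217 213.0
167 189 215 202.0
170 198 207 202.5
182 194 194 194.0
185 191 192 191.5
188 212 214 213.0
191 213 213 213.0
200 214 214 214.0
```

Tin and lid show the same +1 px residual in the scene view, so they are aligned to about 1 mm. Lowering.

Call:
{"op": "servo_tool", "data": {"targets": [{"travel": [0.0005, 0.0005, -0.01], "twist": 0}, {"travel": [0, 0, -0.018], "twist": 0}, {"travel": [0, 0, -0.018], "twist": 0}, {"travel": [0, 0, -0.01], "twist": 0}, {"travel": [0, 0, -0.004], "twist": 0}, {"travel": [0, 0, 0], "twist": 0}, {"travel": [0, 0, 0], "twist": 0}, {"travel": [0, 0, 0], "twist": 0}]}}

```text
time: 15.3
tool_pos: [0.5187, 0.2224, 0.1308]
tool_rot: [3.141, 0.001, 2.952]
wrist_force: [0.4, 0.0, -4.1]
width: 0.0172
gripper_force: 30.0
```

Call:
{"op": "servo_tool", "data": {"targets": [{"travel": [0, 0, -0.002], "twist": 0}, {"travel": [0, 0, -0.002], "twist": 0}, {"travel": [0, 0, -0.002], "twist": 0}, {"travel": [0, 0, 0], "twist": 0}, {"travel": [0, 0, 0], "twist": 0}]}}

```text
time: 15.72
tool_pos: [0.5179, 0.222, 0.1239]
tool_rot: [-3.141, -0.0, 2.952]
wrist_force: [0.7, -0.4, -3.6]
width: 0.017
gripper_force: 30.0
```

Call:
{"op": "servo_tool", "data": {"targets": [{"travel": [0, 0, -0.002], "twist": 0}, {"travel": [0, 0, -0.0015], "twist": 0}, {"travel": [0, 0, 0], "twist": 0}, {"travel": [0, 0, 0], "twist": 0}]}}

```text
time: 16.05
tool_pos: [0.5178, 0.2221, 0.1203]
tool_rot: [-3.141, -0.0, 2.952]
wrist_force: [0.9, -0.1, -4.0]
width: 0.0174
gripper_force: 30.0
```

Call:
{"op": "servo_tool", "data": {"targets": [{"travel": [0, 0, -0.0015], "twist": 0}, {"travel": [0, 0, -0.001], "twist": 0}, {"travel": [0, 0, 0], "twist": 0}, {"travel": [0, 0, 0], "twist": 0}]}}

```text
time: 16.38
tool_pos: [0.518, 0.2221, 0.1181]
tool_rot: [3.142, 0.0, 2.952]
wrist_force: [-1.2, 0.1, -1.3]
width: 0.0173
gripper_force: 30.0
```

Call:
{"op": "servo_tool", "data": {"targets": [{"travel": [0, 0, -0.001], "twist": 0}, {"travel": [0, 0, 0], "twist": 0}, {"travel": [0, 0, 0], "twist": 0}]}}

```text
time: 16.63
tool_pos: [0.518, 0.2221, 0.118]
tool_rot: [3.141, 0.0, 2.952]
wrist_force: [-2.6, -1.5, 5.7]
width: 0.0173
gripper_force: 30.0
```

Seated at the expected height. Releasing, then rising to check.

Call:
{"op": "servo_tool", "data": {"targets": [{"travel": [0, 0, 0], "twist": 0}, {"travel": [0, 0, 0], "twist": 0}, {"travel": [0, 0, 0], "twist": 0}, {"travel": [0, 0, 0], "twist": 0}, {"travel": [0, 0, 0], "twist": 0}, {"travel": [0, 0, 0], "twist": 0}], "grip": 0.8}}

```text
time: 17.13
tool_pos: [0.518, 0.2221, 0.1169]
tool_rot: [3.142, 0.0, 2.952]
wrist_force: [0.8, -0.5, -0.0]
width: 0.0538
gripper_force: 0.0
```

Call:
{"op": "servo_tool", "data": {"targets": [{"travel": [0, 0, 0.015], "twist": 0}, {"travel": [0, 0, 0.025], "twist": 0}, {"travel": [0, 0, 0.03], "twist": 0}, {"travel": [0, 0, 0.01], "twist": 0}, {"travel": [0, 0, 0], "twist": 0}, {"travel": [0, 0, 0], "twist": 0}, {"travel": [0, 0, 0], "twist": 0}, {"travel": [0, 0, 0], "twist": 0}]}}

```text
time: 17.8
tool_pos: [0.5169, 0.2217, 0.1954]
tool_rot: [-3.14, -0.003, 2.952]
wrist_force: [-0.3, -0.1, 0.1]
width: 0.0752
gripper_force: 0.0
```

```bash
python3 - <<'E'
from h import *
im,K,T,s=view('wrist')
print(s['time'],s['tool_pos'],np.degrees(s['tool_rot']))
for i,st,c,m in blobs(mask(im,(60,60,20),(90,255,255)),3000):
    print(st)
    for f in(.4,.6): print(circ(np.array([ray(p,.073,K,T)[:2] for p in hull_low(m,f)]),.057))
k=cv2.inRange(cv2.cvtColor(im,cv2.COLOR_BGR2HSV),(0,0,0),(180,255,45))
for i,st,c,mm in blobs(k,60):
    if 150<c[0]<350 and st[1]<260: print('dark',st,c.round(1),ray(c,.124,K,T).round(4))
a,*_=view('scene')
cv2.imwrite('pics/c8.png',np.vstack([cv2.resize(a[140:220,150:270],(480,320)),cv2.resize(im[100:300,120:400],(480,280))]))
E
```

```text
17.8 [0.51691181 0.22166615 0.19536399] [-1.79897172e+02 -1.45056050e-01  1.69155185e+02]
[ 200  132  117  114 8251]
(array([0.51899265, 0.22109973]), np.float64(0.0008597228655879606))
(array([0.51897147, 0.22108983]), np.float64(0.0005833982744343566))
dark [248 195  22  28 464] [258.7 208.7] [0.5196 0.2219 0.124 ]
dark [    0   224   512   160 24030] [252.7 327.6] [0.63   0.1954 0.124 ]
```

View pics/c8.png

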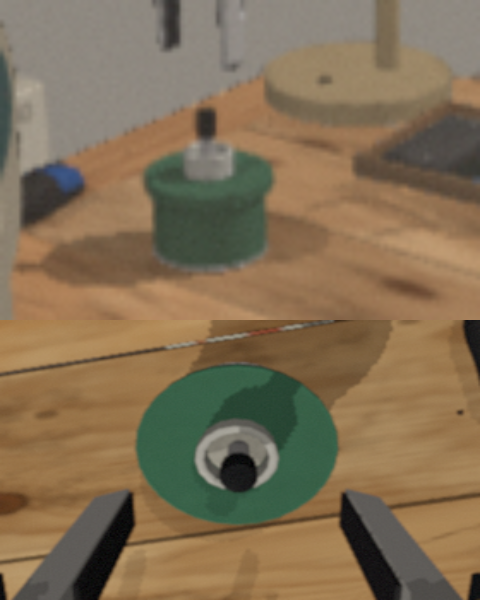

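The lid pair sits home and level on the tin in the scene crop. In the wrist crop the collar is centred at (237,455) between the fingers. Descending over the collar.

Call:
{"op": "servo_tool", "data": {"targets": [{"travel": [0.001, -0.001, -0.02], "twist": 0}, {"travel": [0, 0, -0.03], "twist": 0}, {"travel": [0, 0, -0.025], "twist": 0}, {"travel": [0, 0, -0.015], "twist": 0}, {"travel": [0, 0, -0.008], "twist": 0}, {"travel": [0, 0, -0.004], "twist": 0}, {"travel": [0, 0, 0], "twist": 0}, {"travel": [0, 0, 0], "twist": 0}, {"travel": [0, 0, 0], "twist": 0}, {"travel": [0, 0, 0], "twist": 0}]}}

```text
time: 18.73
tool_pos: [0.5196, 0.2214, 0.096]
tool_rot: [3.14, 0.002, 2.952]
wrist_force: [-0.2, -0.2, 0.1]
width: 0.0749
gripper_force: 0.0
```

Call:
{"op": "servo_tool", "data": {"targets": [{"travel": [0, 0, -0.0015], "twist": 0}, {"travel": [0, 0, 0], "twist": 0}, {"travel": [0, 0, 0], "twist": 0}, {"travel": [0, 0, 0], "twist": 0}, {"travel": [0, 0, 0], "twist": 0}, {"travel": [0, 0, 0], "twist": 0}, {"travel": [0, 0, 0], "twist": 0}, {"travel": [0, 0, 0], "twist": 0}], "grip": 0.3}}

```text
time: 19.4
tool_pos: [0.519, 0.2211, 0.0935]
tool_rot: [-3.142, 0.0, 2.952]
wrist_force: [0.5, 0.5, 1.2]
width: 0.0431
gripper_force: 30.0
```

Gripped on the 44 mm collar. Lifting slowly straight up at first, then on to 10 cm.

Call:
{"op": "servo_tool", "data": {"targets": [{"travel": [0, 0, 0.003], "twist": 0}, {"travel": [0, 0, 0.004], "twist": 0}, {"travel": [0, 0, 0.004], "twist": 0}, {"travel": [0, 0, 0.005], "twist": 0}, {"travel": [0, 0, 0.007], "twist": 0}, {"travel": [0, 0, 0.008], "twist": 0}, {"travel": [0, 0, 0.008], "twist": 0}, {"travel": [0, 0, 0.008], "twist": 0}, {"travel": [0, 0, 0.008], "twist": 0}, {"travel": [0, 0, 0.008], "twist": 0}]}}

```text
time: 20.23
tool_pos: [0.519, 0.2211, 0.1575]
tool_rot: [3.141, 0.0, 2.952]
wrist_force: [0.6, 0.9, -1.3]
width: 0.0433
gripper_force: 30.0
```

Call:
{"op": "servo_tool", "data": {"targets": [{"travel": [0, 0, 0.01], "twist": 0}, {"travel": [0, 0, 0.01], "twist": 0}, {"travel": [0, 0, 0.008], "twist": 0}, {"travel": [0, 0, 0.006], "twist": 0}, {"travel": [0, 0, 0.003], "twist": 0}, {"travel": [0, 0, 0], "twist": 0}, {"travel": [0, 0, 0], "twist": 0}, {"travel": [0, 0, 0], "twist": 0}, {"travel": [0, 0, 0], "twist": 0}, {"travel": [0, 0, 0], "twist": 0}]}}

```text
time: 21.07
tool_pos: [0.5187, 0.221, 0.193]
tool_rot: [-3.141, -0.001, 2.952]
wrist_force: [0.1, 0.6, -2.0]
width: 0.0434
gripper_force: 30.0
```

```bash
python3 - <<'E'
from h import *
a,K,T,s=view('scene');cv2.imwrite('pics/s9.png',cv2.resize(a[120:220,130:280],(720,480)))
print(s['time'],s['tool_pos'],s['width'],s['gripper_force'],s['wrist_force'])
E
```

```text
21.0667 [0.51867358 0.22095917 0.19301294] 0.04336898434820905 29.999584900215268 [ 0.13660245  0.60175873 -2.03661312]
```

View pics/s9.png

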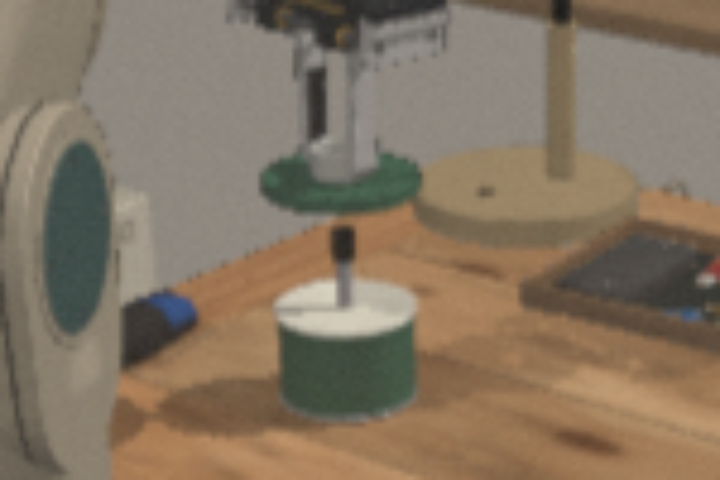

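The green outer lid is held level at (340,182), clear above the knob at (343,243). The white inner lid is still seated on the tin at (345,305). Handing in.

```bash
python3 -c "
from bench import ticket
print(ticket.job_done())"
```

```text
the job is handed in; nothing more can be done
None
```

I handed the job in at about 21 s: two erasers are in the tin, the near one was left untouched, the inner lid is seated on the tin, and the green outer lid is held level about 10 cm above its place. The last camera view confirms the lids. `job_done` returned no verdict.

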